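# Check two trolley brake levers and hold in the sound one

## Task

Two look-alike brake levers from the sample trolleys stand on the bench: one stops short of its bar as it should, the other is worn and comes right in to the bar. With the outside of the fingers press each lever in as far as it goes, one at a time and without forcing it, and hold it there a moment to see which is which; then finish with the sound one pressed in fully against its stop and held there (the program ends while still pressing it), the worn one let go. Only push on the outer side of the levers: do not grip them or touch the bars, and leave the other things on the bench alone.

Things in the scene. Friction and masses are not known exactly. Their poses are not given: they have to be found in the camera images.
- unit_a: One of two look-alike bench stands: aluminium base plate 100x160x12 mm (x, y, z), fixed to the worktop, carrying a hand lever and a bar. Origin at the centre of the plate's underside; z up, +x from the lever towards the bar (the way the lever is pressed in), y along the bar. The lever pivots on the vertical axis x = 0, y = -60 mm, and reaches towards +y. Nothing on the stand is higher than 95 mm.
- bar_a: Handlebar of unit_a: steel with black ribbed grip, 26 to 27 mm thick, 165 mm long, lying along the unit's y with its axis at x = 20 mm, z = 75 mm, fixed. Carries the black clamp and fork of the lever at the -y end. This entry's origin and axes are the unit's own. Not to be touched.
- blade_a: Lever blade of unit_a: aluminium with a red stripe outside, 8 mm thick, 18 mm high (66 to 84 mm above the worktop), reaching 125 mm from the pivot. Origin on the pivot, 75 mm above the worktop; its y runs along the blade to the tip, its x points inward to the bar.
- inner_a: Black rubber strip 85x8x3 mm on the inner (bar) side of blade_a, the side that a gripping finger would touch; not to be touched. This entry's origin and axes are those of the blade.
- press_a (a point): Where to press the lever of unit_a: on the outer face of the blade, 92 mm from the pivot, 33 mm from the tip, 75 mm above the worktop. Moves with the lever; axes as the blade's.
- lever_a (a joint): Angle of the lever of unit_a, rad: 0 let go (the blade leans 0.46 rad outward, away from the bar), grows as it is pressed in. A sound lever meets a firm stop at 0.25 (the tip about 25 mm short of the bar); a worn one goes on to 0.46, where it lies along the bar. One unit is sound, one worn; which stands where is unknown. A spring returns it; at the press point it takes about 3 N to start, 4.5 N at 0.25 and 6 N at 0.46.
- unit_b: One of two look-alike bench stands: aluminium base plate 100x160x12 mm (x, y, z), fixed to the worktop, carrying a hand lever and a bar. Origin at the centre of the plate's underside; z up, +x from the lever towards the bar (the way the lever is pressed in), y along the bar. The lever pivots on the vertical axis x = 0, y = -60 mm, and reaches towards +y. Nothing on the stand is higher than 95 mm.
- bar_b: Handlebar of unit_b: steel with black ribbed grip, 26 to 27 mm thick, 165 mm long, lying along the unit's y with its axis at x = 20 mm, z = 75 mm, fixed. Carries the black clamp and fork of the lever at the -y end. This entry's origin and axes are the unit's own. Not to be touched.
- blade_b: Lever blade of unit_b: aluminium with a red stripe outside, 8 mm thick, 18 mm high (66 to 84 mm above the worktop), reaching 125 mm from the pivot. Origin on the pivot, 75 mm above the worktop; its y runs along the blade to the tip, its x points inward to the bar.
- inner_b: Black rubber strip 85x8x3 mm on the inner (bar) side of blade_b, the side that a gripping finger would touch; not to be touched. This entry's origin and axes are those of the blade.
- press_b (a point): Where to press the lever of unit_b: on the outer face of the blade, 92 mm from the pivot, 33 mm from the tip, 75 mm above the worktop. Moves with the lever; axes as the blade's.
- lever_b (a joint): Angle of the lever of unit_b, rad: 0 let go (the blade leans 0.46 rad outward, away from the bar), grows as it is pressed in. A sound lever meets a firm stop at 0.25 (the tip about 25 mm short of the bar); a worn one goes on to 0.46, where it lies along the bar. One unit is sound, one worn; which stands where is unknown. A spring returns it; at the press point it takes about 3 N to start, 4.5 N at 0.25 and 6 N at 0.46.
- vial_2: Bystander, loose: glass sample vial with white cap, 25 mm wide, 54 mm tall. Origin at the centre of its underside. Leave alone.
- crucible_1: Bystander, loose: white crucible, 36 mm wide, 30 mm tall, the one in front of the furnace. Origin at the centre of its underside. Leave alone.
- ceramic_boat: Bystander, loose: white ceramic boat 18x75x12 mm. Origin at the centre of its underside. Leave alone.
- beaker: Bystander, loose: small glass beaker, 53 mm wide, 66 mm tall. Origin at the centre of its underside. Leave alone.
- timer: Bystander, loose: digital timer 62x62x18 mm, the one to the left (+y). Origin at the centre of its underside. Leave alone.

How it is judged:
By the outcome, as a careful person would: the job done as asked, in the order asked, and still so for the second after the job is handed in, while the arm keeps its last pose, push and grip.
It also fails if it takes over 64 s, if anything falls off the work surface, if the arm or the gripper's body presses on something with over 40 N, if the wrist force passes 120 N, or if a joint passes its speed limit or range.

## Robot

A 7-joint arm with a two-finger parallel gripper is mounted at the origin on a cart in front of the work surface, level with it; the furniture and walls round the work are solid. World frame = base frame: x ahead of the robot, y to its left, z up, the work surface at z = 0. Lengths are in m, angles in rad, forces in N, time in s.
With the tool pointing down it reaches from about 0.4 to 0.85 m from the base axis. Payload 4.5 kg.
Tool frame: the origin (TCP) lies midway between the tips of the shut fingers; the grasp point (between the pads) lies env.hold_point_z behind it (env.hold_point_z is the distance from the TCP to the grasp point, in m); z points along the fingers, y is the line along which they close (so a half turn about z gives the same grasp; the last joint's range is limited). The gripper opens to 88 mm and grips with 3 to 60 N. Pads are 18 mm wide; open, the fingers measure 123 mm over their backs; the gripper's body (75 mm by 187 mm) begins 45 mm behind the grasp point.
Start: joints at [-1.111, 0.689, -0.195, 1.565, 0.157, 0.902, -0.215], TCP at [0.258, 0.569, 0.239] pointing down, gripper open.
Joint ranges: [-3.01, 3.01], [-0.46, 2.08], [-1.47, 1.51], [0.13, 2.56], [-1, 4.14], [0.04, 2.09], [-2.66, 2.66]. Speed limits (rad/s): [2.57, 2.57, 3.14, 3.14, 3.14, 3.14, 3.14].

## Interface

Orientations are given as a 3x3 rotation matrix whose columns are the frame's x, y, z axes.
In Python, from cell import env gives the robot as it stands.
- The arm moves only by the tool carry_out, never from a script. Its argument "targets" is a list of rows, each an object of numbers: "tx", "ty", "tz": the shift along the tool's x, y, z in mm; "wx", "wy", "wz": the turn, a rotation vector about the tool's x, y, z in rad. In form: [{"tx": .., "ty": .., "tz": .., "wx": .., "wy": .., "wz": ..}, ...]. A call has 1 to 20 rows; each row is the pose to reach, as a shift and turn from the pose commanded when the call began, along the tool's axes at that moment; what a row does not reach only later rows make up. A row lasts 1/12 s, in which the tool goes at most 41.7 mm and 7.16 degrees, less where a joint would pass 70% of its speed; a pose out of reach is approached as far as the arm can. A call with a gripper value outside its range is refused whole. "claw" is the closure in counts, from 0 (fully open) to 255 (shut), set as the call begins (left out, the last holds). The fingers move at their own pace and stop on an object; "squeeze" is the grip in N (left out, the last holds). Time passes only in rows, so rows that repeat a pose let the fingers close. It gives the time, the measured TCP pose, the force, the opening and the grip force at its end, in the units of the state.
- env.state(): the state, without advancing time (a new reading comes with each control period).
- env.snapshot(name): name is "scene" or "top"; returns a dict with "image" (480x640x3 uint8, red, green, blue), "z_map" (480x640 float32, m along the optical axis (not along the pixel's ray), 0 where there is no reading), "intrinsics" (3x3 intrinsics, pixels), "k1" (the pictures are not rectified: a ray, as slopes to the right and down, at radius r is drawn at 1 + k1 r^2 times it, then the intrinsics apply), "world_from_camera" (4x4, takes a point from camera to world coordinates). Camera axes: x right, y up, looking along -z (the intrinsics and any distortion apply to the point x, -y, -z); pixel columns grow to the right and rows downward; lengths in m; the calibration is good to about 2 mm. A picture is of the moment at which its call begins.
- env.sign_off(): hands the job in; it is judged then, once.
The state is a dict: "time": time; "joint_pos": joint angles; "qd": joint speeds; "joint_efforts": joint torques, N m; "tool_pos": TCP position; "orientation": TCP orientation; "force": force on the tool from outside, world axes, zero at the start; "moment": the same for the moment, N m; "gripper_width": finger opening in m; "gripper_force": force on a finger pad.
Only numpy, scipy, OpenCV 4.12 (cv2) and the standard library are available. Lean on these libraries where they do the work, as an engineer would, in place of code of your own. Each camera call takes 0.05 s, during which the arm holds its last target. There are 200 camera calls.

## Working session

There is one attempt and no reset: what is moved stays moved. The work goes in short steps, Python scripts to look and compute and a tool call to move; the robot and the scene stay as the last step left them, time stands still between calls to the robot, and variables do not carry over. Pictures are saved under pics/ and viewed, at most 10 in all, crops included, and the job is handed in when it is done.

Besides the shell and the picture viewer there is one more tool, called as a command line: name --argument value ..., lists and objects as JSON in quotes. carry_out: Moves the arm, as the interface text tells. Its arguments: {"type":"object","properties":{"targets":{"type":"array","items":{"type":"object","properties":{"tx":{"type":"number"},"ty":{"type":"number"},"tz":{"type":"number"},"wx":{"type":"number"},"wy":{"type":"number"},"wz":{"type":"number"}}}},"claw":{"type":"number"},"squeeze":{"type":"number"}},"required":["targets"]}

```bash
mkdir -p pics; ls; python3 - <<'E'
from cell import env
import cv2,pickle
d={}
for n in("scene","top"):
    s=env.snapshot(n);d[n]=s
    cv2.imwrite(f"pics/{n}0.png",s["image"][:,:,::-1]);print(n,s["intrinsics"],s["k1"],s["world_from_camera"])
pickle.dump(d,open("s0.pkl","wb"))
st=env.state();print(st,env.hold_point_z)
E
```

```text
pics
scene [[598.37109302   0.         323.07477816]
 [  0.         598.37109302 248.45358033]
 [  0.           0.           1.        ]] -0.006570607822879977 [[ 0.86354743  0.29096033 -0.4118591  -0.0561428 ]
 [-0.50410452  0.51887387 -0.69039738 -1.08109399]
 [ 0.01282467  0.80381092  0.59474661  0.89797683]
 [ 0.          0.          0.          1.        ]]
top [[553.46595588   0.         320.03060824]
 [  0.         553.46595588 245.92744043]
 [  0.           0.           1.        ]] -0.09510828320137767 [[-6.07357718e-05  9.91182177e-01 -1.32506182e-01  2.93840446e-01]
 [-9.99999253e-01 -2.21920353e-04 -1.20166297e-03 -1.18593381e-01]
 [-1.22047274e-03  1.32506010e-01  9.91181450e-01  1.61261955e+00]
 [ 0.00000000e+00  0.00000000e+00  0.00000000e+00  1.00000000e+00]]
{'time': 0.1, 'joint_pos': array([-1.11117982,  0.68988954, -0.19455855,  1.56620535,  0.15729235,
        0.90251501, -0.21509579]), 'qd': array([ 1.55568342e-04, -3.07179208e-03, -8.84459588e-04, -1.76530120e-03,
        9.63201259e-04,  5.17548593e-05,  8.10079927e-04]), 'joint_efforts': array([-3.79674893e-03, -5.28500283e+01, -1.27177656e+00, -1.53838134e+01,
       -5.26034134e-02,  1.94373824e-03,  5.05947651e-05]), 'tool_pos': array([0.25795474, 0.56867391, 0.23800706]), 'orientation': array([[-9.10743595e-01,  4.12971862e-01, -5.87866766e-04],
       [ 4.12972271e-01,  9.10742339e-01, -1.51506027e-03],
       [-9.02821063e-05, -1.62260411e-03, -9.99998680e-01]]), 'force': array([0.04071367, 0.77431937, 0.34930444]), 'moment': array([-0.04594053, -0.05247818, -0.02123489]), 'gripper_force': 0.0, 'gripper_width': 0.08830350362559085} 0.0187
```

View pics/scene0.png

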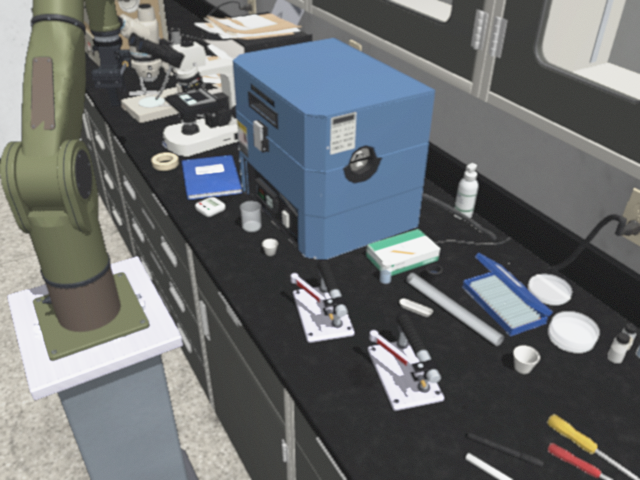

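View pics/top0.png

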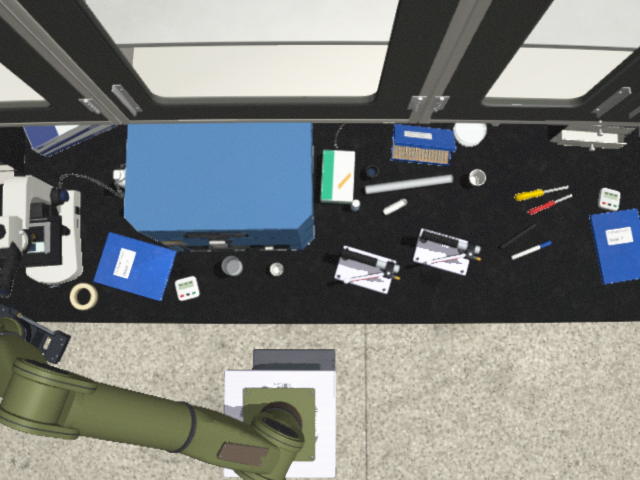

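The scene view shows two stands, plates near (322,313) and (405,370). In the top view they are near (366,270) and (445,251), with levers on the robot side, the tips to the left (+y), and the furnace to the left of the first stand.

```bash
cat > h.py <<'E'
import numpy as np,cv2
def cloud(s):
    K=s["intrinsics"];v,u=np.mgrid[0:480,0:640]
    xd=(u-K[0,2])/K[0,0];yd=(v-K[1,2])/K[1,1];x,y=xd.copy(),yd.copy()
    for _ in range(6):
        f=1+s["k1"]*(x*x+y*y);x,y=xd/f,yd/f
    z=s["z_map"];M=s["world_from_camera"]
    P=np.stack([x*z,-y*z,-z],-1)@M[:3,:3].T+M[:3,3]
    P[z==0]=np.nan
    ray=np.stack([x,-y,-np.ones_like(x)],-1)@M[:3,:3].T
    return P,ray
def onplane(s,ray,m,h):
    o=s["world_from_camera"][:3,3];r=ray[m]
    return (o+r*((h-o[2])/r[:,2])[:,None])[:,:2]
E
python3 - <<'E'
import pickle,cv2,numpy as np
from h import *
d=pickle.load(open("s0.pkl","rb"))
for n,boxes in(("top",[(325,235,408,303),(408,220,485,280)]),("scene",[(285,265,360,345),(362,325,450,412)])):
    s=d[n];P,ray=cloud(s);im=s["image"].astype(int)
    for (a,b,c,e) in boxes:
        R=np.zeros((480,640),bool);R[b:e,a:c]=1
        pl=R&(im.min(2)>130)&(np.abs(P[...,2]-.012)<.010)
        Q=onplane(s,ray,pl,.012).astype(np.float32)
        r=cv2.minAreaRect(Q);print(n,"plate",pl.sum(),r,"median z",np.median(P[pl][:,2]))
        red=R&(im[...,0]>im[...,1]+50)&(im[...,0]>im[...,2]+50)&(P[...,2]>.05)
        Q=onplane(s,ray,red,.075).astype(np.float32)
        l=cv2.fitLine(Q,cv2.DIST_L2,0,.01,.01).ravel();t=(Q-l[2:])@l[:2];print(" red",red.sum(),l,l[2:]+l[:2]*t.min(),l[2:]+l[:2]*t.max(),np.median(P[red],0))
s=d["top"];cv2.imwrite("pics/c.png",cv2.resize(s["image"][225:305,325:485,::-1],None,fx=5,fy=5,interpolation=cv2.INTER_CUBIC))
E
```

```text
top plate 1074 ((0.4364590644836426, -0.25254544615745544), (0.1729137897491455, 0.10419740527868271), 72.83702850341797) median z 0.011810756559864521Traceback (most recent call last):
  File "<stdin>", line 13, in <module>
cv2.error: OpenCV(4.12.0) /io/opencv/modules/imgproc/src/linefit.cpp:50: error: (-215:Assertion failed) count > 0 in function 'fitLine2D_wods'
```

```bash
python3 - <<'E'
import pickle,cv2,numpy as np
from h import *
d=pickle.load(open("s0.pkl","rb"))
for n,boxes in(("top",[(325,235,408,303),(408,220,485,280)]),("scene",[(285,265,360,345),(362,325,450,412)])):
    s=d[n];P,ray=cloud(s);im=s["image"].astype(int)
    for (a,b,c,e) in boxes:
        R=np.zeros((480,640),bool);R[b:e,a:c]=1
        pl=R&(im.min(2)>130)&(np.abs(P[...,2]-.012)<.007)
        Q=onplane(s,ray,pl,.012).astype(np.float32)
        r=cv2.minAreaRect(Q);print(n,"plate",pl.sum(),r,cv2.boxPoints(r).round(3).tolist())
        red=R&(im[...,0]>im[...,1]+40)&(im[...,0]>im[...,2]+40)
        if red.sum()<10: continue
        Q=onplane(s,ray,red,.075).astype(np.float32)
        l=cv2.fitLine(Q,cv2.DIST_L2,0,.01,.01).ravel();t=(Q-l[2:])@l[:2];print(" red",red.sum(),l,l[2:]+l[:2]*t.min(),l[2:]+l[:2]*t.max(),np.nanmedian(P[red],0))
s=d["top"];cv2.imwrite("pics/c.png",cv2.resize(s["image"][225:305,325:485,::-1],None,fx=5,fy=5,interpolation=cv2.INTER_CUBIC))
E
```

```text
top plate 1002 ((0.4399909973144531, -0.24679329991340637), (0.15698187053203583, 0.10094884037971497), 72.9217529296875) [[0.36899998784065247, -0.3070000112056732], [0.4650000035762787, -0.3370000123977661], [0.5109999775886536, -0.18700000643730164], [0.41499999165534973, -0.15700000524520874]]
 red 11 [ 0.03503197 -0.9993862   0.40975022 -0.2817481 ] [ 0.40756598 -0.2194363 ] [ 0.4115797 -0.333939 ] [ 0.41210652 -0.27604475  0.01628622]
top plate 948 ((0.4919261038303375, -0.4762873649597168), (0.16043274104595184, 0.10084914416074753), 74.78839874267578) [[0.421999990940094, -0.5400000214576721], [0.5199999809265137, -0.5669999718666077], [0.5619999766349792, -0.41200000047683716], [0.46399998664855957, -0.38600000739097595]]
scene plate 1527 ((0.4393734633922577, -0.25269949436187744), (0.1657734513282776, 0.10037947446107864), 73.02490234375) [[0.367000013589859, -0.31700000166893005], [0.46299999952316284, -0.34700000286102295], [0.5120000243186951, -0.18799999356269836], [0.41600000858306885, -0.1589999943971634]]
 red 73 [ 0.17674361 -0.9842569   0.40932107 -0.23572817] [ 0.40298697 -0.20045465] [ 0.41641155 -0.27521396] [ 0.40900962 -0.23653143  0.07613762]
scene plate 2184 ((0.490974485874176, -0.4804726541042328), (0.16421616077423096, 0.1010226383805275), 73.97635650634766) [[0.41999998688697815, -0.5450000166893005], [0.5170000195503235, -0.5730000138282776], [0.5619999766349792, -0.41499999165534973], [0.4650000035762787, -0.3880000114440918]]
 red 120 [ 0.17174147 -0.98514205  0.46196455 -0.47078022] [ 0.4551296 -0.4315736] [ 0.46834436 -0.5073761 ] [ 0.46132377 -0.47299483  0.07605362]
```

View pics/c.png

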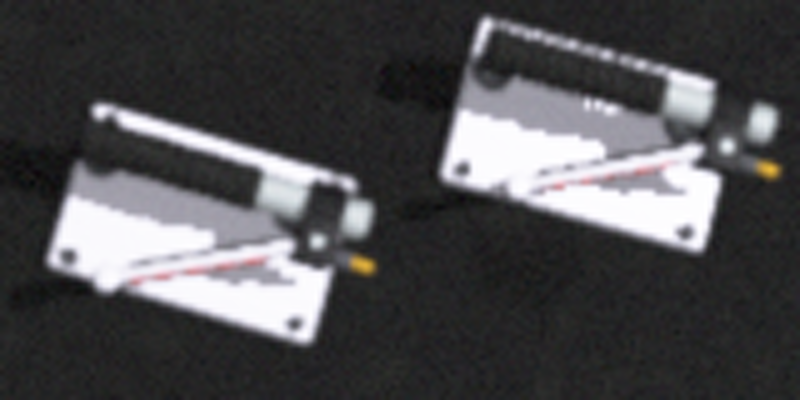

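The crop shows both stands clearly. Both levers are let go, with tips at about (105,280) and (510,190), clamps to the right, and open space on the near side. Next I'll check the furnace clearance.

```bash
cat >> h.py <<'E'
from scipy.spatial.transform import Rotation as Ro
def rel(p0,R0,p,ang):
    "shift mm and wz to reach p with tool down and tool y at world angle ang (deg)"
    a=np.deg2rad(ang);y=np.array([np.cos(a),np.sin(a),0]);z=np.array([0,0,-1.]);R=np.stack([np.cross(y,z),y,z],1)
    return (R0.T@(np.array(p)-p0)*1000).round(1),Ro.from_matrix(R0.T@R).as_rotvec().round(4)
E
python3 - <<'E'
import pickle
from h import *
from cell import env
d=pickle.load(open("s0.pkl","rb"))
for n in d:
    P,_=cloud(d[n]);im=d[n]["image"].astype(int)
    b=(im[...,2]>im[...,0]+40)&(P[...,2]>.1)&(P[...,0]<1.2)
    Q=P[b];print(n,np.nanpercentile(Q,[.5,2,98,99.5],axis=0).round(3).tolist())
    o=(P[...,2]>.03)&(P[...,0]<.45)&(P[...,0]>.3)&(abs(P[...,1])<.6)&(P[...,2]<.5); Q=P[o]
    for y in np.arange(-.6,.6,.1):
        q=Q[(Q[:,1]>y)&(Q[:,1]<y+.1)]
        if len(q):print(round(y,1),len(q),q.min(0).round(3),q.max(0).round(3))
s=env.state()
for p,a in(((.45,.30,.24),30),((.45,.0,.24),0),((.36,-.225,.2),10)): print(rel(s["tool_pos"],s["orientation"],p,a))
E
```

```text
scene [[0.494, -0.102, 0.103], [0.495, -0.101, 0.112], [0.808, 0.298, 0.391], [0.815, 0.324, 0.392]]
-0.5 13 [ 0.448 -0.424  0.07 ] [ 0.45  -0.415  0.085]
-0.4 402 [ 0.408 -0.341  0.03 ] [ 0.45  -0.3    0.095]
-0.3 341 [ 0.402 -0.3    0.064] [ 0.45  -0.2    0.091]
-0.2 48 [ 0.397 -0.2    0.067] [ 0.41  -0.184  0.087]
-0.1 6 [ 0.424 -0.013  0.032] [ 0.446 -0.005  0.034]
-0.0 9 [0.423 0.003 0.03 ] [0.45  0.023 0.034]
0.1 213 [0.421 0.104 0.03 ] [0.45  0.162 0.069]
0.5 64 [0.3   0.579 0.031] [0.45  0.6   0.321]
top [[0.492, -0.096, 0.107], [0.495, -0.09, 0.113], [0.8, 0.662, 0.393], [0.838, 0.717, 0.395]]
-0.5 5 [ 0.448 -0.419  0.072] [ 0.45  -0.414  0.09 ]
-0.4 153 [ 0.409 -0.335  0.066] [ 0.45  -0.301  0.096]
-0.3 236 [ 0.403 -0.3    0.058] [ 0.45  -0.2    0.096]
-0.2 28 [ 0.398 -0.2    0.076] [ 0.411 -0.183  0.095]
-0.0 8 [0.424 0.001 0.03 ] [0.447 0.024 0.035]
0.1 64 [0.421 0.108 0.03 ] [0.45  0.159 0.071]
0.5 57 [0.3   0.589 0.03 ] [0.449 0.599 0.32 ]
(array([-285.9, -165.4,   -1.7]), array([-1.500e-03,  6.000e-04,  6.215e-01]))
(array([-409.8, -438.6,   -1.2]), array([-1.4000e-03,  1.0000e-03,  1.1451e+00]))
(array([-420.7, -680.6,   39.1]), array([-1.400e-03,  9.000e-04,  9.705e-01]))
```

```bash
python3 - <<'E'
from h import *
from cell import env
s=env.state()
for p,a in(((.33,.40,.26),65.6),((.41,.20,.26),90),((.41,-.1,.26),90)): print(rel(s["tool_pos"],s["orientation"],p,a))
E
```

```text
(array([-135.3, -123.9,  -21.8]), array([-0.0016,  0.0001,  0.0001]))
(array([-290.7, -273. ,  -21.5]), array([-1.600e-03, -3.000e-04, -4.257e-01]))
(array([-414.6, -546.2,  -21.1]), array([-1.600e-03, -3.000e-04, -4.257e-01]))
```

carry_out --targets '[{"tx": -135,"ty": -124,"tz": -22},{"tx": -135,"ty": -124,"tz": -22},{"tx": -135,"ty": -124,"tz": -22},{"tx": -135,"ty": -124,"tz": -22},{"tx": -135,"ty": -124,"tz": -22},{"tx": -291,"ty": -273,"tz": -22,"wz": -0.426},{"tx": -291,"ty": -273,"tz": -22,"wz": -0.426},{"tx": -291,"ty": -273,"tz": -22,"wz": -0.426},{"tx": -291,"ty": -273,"tz": -22,"wz": -0.426},{"tx": -291,"ty": -273,"tz": -22,"wz": -0.426},{"tx": -291,"ty": -273,"tz": -22,"wz": -0.426},{"tx": -415,"ty": -546,"tz": -21,"wz": -0.426},{"tx": -415,"ty": -546,"tz": -21,"wz": -0.426},{"tx": -415,"ty": -546,"tz": -21,"wz": -0.426},{"tx": -415,"ty": -546,"tz": -21,"wz": -0.426},{"tx": -415,"ty": -546,"tz": -21,"wz": -0.426},{"tx": -415,"ty": -546,"tz": -21,"wz": -0.426},{"tx": -415,"ty": -546,"tz": -21,"wz": -0.426},{"tx": -415,"ty": -546,"tz": -21,"wz": -0.426},{"tx": -415,"ty": -546,"tz": -21,"wz": -0.426}]' --claw 255 --squeeze 20

```text
invalid input at $.targets[0]: expected keys tx, ty, tz, wx, wy, wz
```

```bash
python3 - <<'E'
from h import *
from cell import env
s=env.state();print(s)
for p,a in(((.363,-.2245,.2),10),((.363,-.2245,.058),10)): print(rel(s["tool_pos"],s["orientation"],p,a))
E
```

```text
{'time': 0.1, 'joint_pos': array([-1.11117982,  0.68988954, -0.19455855,  1.56620535,  0.15729235,
        0.90251501, -0.21509579]), 'qd': array([ 1.55568342e-04, -3.07179208e-03, -8.84459588e-04, -1.76530120e-03,
        9.63201259e-04,  5.17548593e-05,  8.10079927e-04]), 'joint_efforts': array([-3.79674893e-03, -5.28500283e+01, -1.27177656e+00, -1.53838134e+01,
       -5.26034134e-02,  1.94373824e-03,  5.05947651e-05]), 'tool_pos': array([0.25795474, 0.56867391, 0.23800706]), 'orientation': array([[-9.10743595e-01,  4.12971862e-01, -5.87866766e-04],
       [ 4.12972271e-01,  9.10742339e-01, -1.51506027e-03],
       [-9.02821063e-05, -1.62260411e-03, -9.99998680e-01]]), 'force': array([0.04071367, 0.77431937, 0.34930444]), 'moment': array([-0.04594053, -0.05247818, -0.02123489]), 'gripper_force': 0.0, 'gripper_width': 0.08830350362559085}
(array([-423.2, -678.9,   39.1]), array([-1.400e-03,  9.000e-04,  9.705e-01]))
(array([-423.2, -678.7,  181.1]), array([-1.400e-03,  9.000e-04,  9.705e-01]))
```

All six keys are needed.

carry_out --targets '[{"tx": -135,"ty": -124,"tz": -22,"wx": 0,"wy": 0,"wz": 0},{"tx": -135,"ty": -124,"tz": -22,"wx": 0,"wy": 0,"wz": 0},{"tx": -135,"ty": -124,"tz": -22,"wx": 0,"wy": 0,"wz": 0},{"tx": -135,"ty": -124,"tz": -22,"wx": 0,"wy": 0,"wz": 0},{"tx": -135,"ty": -124,"tz": -22,"wx": 0,"wy": 0,"wz": 0},{"tx": -291,"ty": -273,"tz": -22,"wx": 0,"wy": 0,"wz": -0.426},{"tx": -291,"ty": -273,"tz": -22,"wx": 0,"wy": 0,"wz": -0.426},{"tx": -291,"ty": -273,"tz": -22,"wx": 0,"wy": 0,"wz": -0.426},{"tx": -291,"ty": -273,"tz": -22,"wx": 0,"wy": 0,"wz": -0.426},{"tx": -291,"ty": -273,"tz": -22,"wx": 0,"wy": 0,"wz": -0.426},{"tx": -291,"ty": -273,"tz": -22,"wx": 0,"wy": 0,"wz": -0.426},{"tx": -415,"ty": -546,"tz": -21,"wx": 0,"wy": 0,"wz": -0.426},{"tx": -415,"ty": -546,"tz": -21,"wx": 0,"wy": 0,"wz": -0.426},{"tx": -415,"ty": -546,"tz": -21,"wx": 0,"wy": 0,"wz": -0.426},{"tx": -415,"ty": -546,"tz": -21,"wx": 0,"wy": 0,"wz": -0.426},{"tx": -415,"ty": -546,"tz": -21,"wx": 0,"wy": 0,"wz": -0.426},{"tx": -415,"ty": -546,"tz": -21,"wx": 0,"wy": 0,"wz": -0.426},{"tx": -415,"ty": -546,"tz": -21,"wx": 0,"wy": 0,"wz": -0.426},{"tx": -415,"ty": -546,"tz": -21,"wx": 0,"wy": 0,"wz": -0.426},{"tx": -415,"ty": -546,"tz": -21,"wx": 0,"wy": 0,"wz": -0.426}]' --claw 255 --squeeze 20

```text
time: 1.77
tool_pos: [0.41, -0.1027, 0.2593]
orientation: [[-1.0, 0.008, -0.001], [0.008, 1.0, -0.001], [0.001, -0.001, -1.0]]
force: [0.3, -0.1, -0.5]
gripper_width: 0.0001
gripper_force: 0.0
```

```bash
python3 - <<'E'
from h import *
from cell import env
s=env.state();print(s["joint_pos"])
for p,a in(((.363,-.2245,.2),10),((.363,-.2245,.058),10)): print(rel(s["tool_pos"],s["orientation"],p,a))
E
```

```text
[ 0.40307522  0.41721361 -0.38302188  2.10727066  0.25098971  0.66051815
  1.41340974]
(array([  46. , -122.1,   59.5]), array([-1.4000e-03, -1.0000e-04,  1.3886e+00]))
(array([  45.9, -121.9,  201.5]), array([-1.4000e-03, -1.0000e-04,  1.3886e+00]))
```

carry_out --targets '[{"tx": 46,"ty": -122,"tz": 59,"wx": 0,"wy": 0,"wz": 0},{"tx": 46,"ty": -122,"tz": 59,"wx": 0,"wy": 0,"wz": 0},{"tx": 46,"ty": -122,"tz": 59,"wx": 0,"wy": 0,"wz": 0},{"tx": 46,"ty": -122,"tz": 59,"wx": 0,"wy": 0,"wz": 1.389},{"tx": 46,"ty": -122,"tz": 59,"wx": 0,"wy": 0,"wz": 1.389},{"tx": 46,"ty": -122,"tz": 59,"wx": 0,"wy": 0,"wz": 1.389},{"tx": 46,"ty": -122,"tz": 59,"wx": 0,"wy": 0,"wz": 1.389},{"tx": 46,"ty": -122,"tz": 59,"wx": 0,"wy": 0,"wz": 1.389},{"tx": 46,"ty": -122,"tz": 59,"wx": 0,"wy": 0,"wz": 1.389},{"tx": 46,"ty": -122,"tz": 59,"wx": 0,"wy": 0,"wz": 1.389},{"tx": 46,"ty": -122,"tz": 100,"wx": 0,"wy": 0,"wz": 1.389},{"tx": 46,"ty": -122,"tz": 120,"wx": 0,"wy": 0,"wz": 1.389},{"tx": 46,"ty": -122,"tz": 150,"wx": 0,"wy": 0,"wz": 1.389},{"tx": 46,"ty": -122,"tz": 160,"wx": 0,"wy": 0,"wz": 1.389},{"tx": 46,"ty": -122,"tz": 160,"wx": 0,"wy": 0,"wz": 1.389},{"tx": 46,"ty": -122,"tz": 160,"wx": 0,"wy": 0,"wz": 1.389},{"tx": 46,"ty": -122,"tz": 160,"wx": 0,"wy": 0,"wz": 1.389}]'

```text
time: 3.18
tool_pos: [0.3655, -0.2205, 0.1003]
orientation: [[-0.186, 0.983, 0.001], [0.983, 0.186, 0.0], [0.0, 0.001, -1.0]]
force: [-0.1, -0.0, -1.1]
gripper_width: 0.0007
gripper_force: 0.0
```

```bash
python3 - <<'E'
from h import *
from cell import env
for n in("scene","top"):
    s=env.snapshot(n);u=(270,240,430,360) if n=="scene" else (310,225,470,345)
    cv2.imwrite(f"pics/{n}1.png",cv2.resize(s["image"][u[1]:u[3],u[0]:u[2],::-1],None,fx=5,fy=5,interpolation=cv2.INTER_CUBIC))
s=env.state();print(s["joint_pos"],s["tool_pos"],s["orientation"].round(3).tolist(),s["force"])
E
```

```text
[ 0.42233592  0.72777805  0.02303106  2.27084878 -0.11229675  0.141841
  0.73538242] [ 0.3654973  -0.22120557  0.10068415] [[-0.184, 0.983, 0.002], [0.983, 0.184, -0.0], [-0.001, 0.002, -1.0]] [-0.08665478 -0.2131084  -0.0763269 ]
```

View pics/scene1.png

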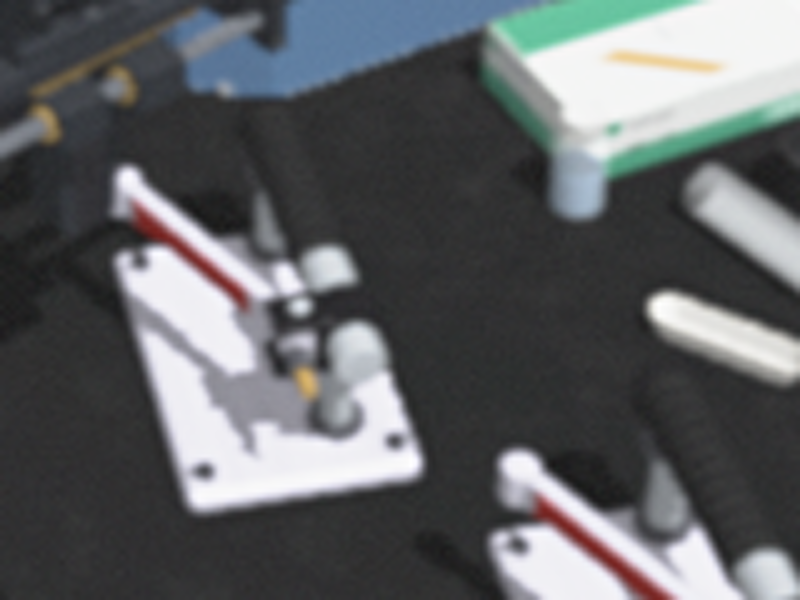

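The fingers hang just outside and left of lever A's tip (about (75,200)), and the lever is free. Next I descend and approach.

carry_out --targets '[{"tx": -3,"ty": 0,"tz": 20,"wx": 0,"wy": 0,"wz": 0},{"tx": -3,"ty": 0,"tz": 42,"wx": 0,"wy": 0,"wz": 0},{"tx": -3,"ty": 6,"tz": 42,"wx": 0,"wy": 0,"wz": 0},{"tx": -3,"ty": 12,"tz": 42,"wx": 0,"wy": 0,"wz": 0},{"tx": -3,"ty": 15,"tz": 42,"wx": 0,"wy": 0,"wz": 0},{"tx": -3,"ty": 15,"tz": 42,"wx": 0,"wy": 0,"wz": 0},{"tx": -3,"ty": 15,"tz": 42,"wx": 0,"wy": 0,"wz": 0},{"tx": -3,"ty": 15,"tz": 42,"wx": 0,"wy": 0,"wz": 0}]'

```text
time: 3.95
tool_pos: [0.3802, -0.2218, 0.0585]
orientation: [[-0.181, 0.983, 0.001], [0.983, 0.181, -0.001], [-0.001, 0.001, -1.0]]
force: [-0.2, 0.1, 0.1]
gripper_width: 0.0005
gripper_force: 0.0
```

carry_out --targets '[{"tx": 0,"ty": 1,"tz": 0,"wx": 0,"wy": 0,"wz": 0},{"tx": 0,"ty": 2,"tz": 0,"wx": 0,"wy": 0,"wz": 0},{"tx": 0,"ty": 3,"tz": 0,"wx": 0,"wy": 0,"wz": 0},{"tx": 0,"ty": 3,"tz": 0,"wx": 0,"wy": 0,"wz": 0},{"tx": 0,"ty": 3,"tz": 0,"wx": 0,"wy": 0,"wz": 0}]'

```text
time: 4.37
tool_pos: [0.3829, -0.2211, 0.0577]
orientation: [[-0.181, 0.983, 0.0], [0.983, 0.181, 0.0], [0.0, 0.0, -1.0]]
force: [0.8, -0.6, 0.2]
gripper_width: 0.0004
gripper_force: 0.0
```

carry_out --targets '[{"tx": 0,"ty": 1,"tz": 0,"wx": 0,"wy": 0,"wz": 0},{"tx": 0,"ty": 2,"tz": 0,"wx": 0,"wy": 0,"wz": 0},{"tx": 0,"ty": 3,"tz": 0,"wx": 0,"wy": 0,"wz": 0},{"tx": 0,"ty": 3,"tz": 0,"wx": 0,"wy": 0,"wz": 0},{"tx": 0,"ty": 3,"tz": 0,"wx": 0,"wy": 0,"wz": 0}]'

```text
time: 4.78
tool_pos: [0.3859, -0.2205, 0.0577]
orientation: [[-0.181, 0.983, -0.0], [0.983, 0.181, 0.0], [0.0, 0.0, -1.0]]
force: [0.5, 0.2, 0.2]
gripper_width: 0.0007
gripper_force: 0.0
```

carry_out --targets '[{"tx": 0,"ty": 1,"tz": 0,"wx": 0,"wy": 0,"wz": 0},{"tx": 0,"ty": 2,"tz": 0,"wx": 0,"wy": 0,"wz": 0},{"tx": 0,"ty": 2,"tz": 0,"wx": 0,"wy": 0,"wz": 0},{"tx": 0,"ty": 2,"tz": 0,"wx": 0,"wy": 0,"wz": 0}]'

```text
time: 5.12
tool_pos: [0.3879, -0.2202, 0.0577]
orientation: [[-0.181, 0.983, 0.0], [0.983, 0.181, 0.0], [0.0, 0.0, -1.0]]
force: [-0.1, -0.2, 0.3]
gripper_width: 0.0005
gripper_force: 0.0
```

carry_out --targets '[{"tx": 0,"ty": 1,"tz": 0,"wx": 0,"wy": 0,"wz": 0},{"tx": 0,"ty": 2,"tz": 0,"wx": 0,"wy": 0,"wz": 0},{"tx": 0,"ty": 2,"tz": 0,"wx": 0,"wy": 0,"wz": 0},{"tx": 0,"ty": 2,"tz": 0,"wx": 0,"wy": 0,"wz": 0}]'

```text
time: 5.45
tool_pos: [0.3893, -0.2199, 0.0577]
orientation: [[-0.181, 0.984, -0.001], [0.984, 0.181, 0.0], [0.0, -0.001, -1.0]]
force: [-1.3, -0.4, 0.6]
gripper_width: 0.001
gripper_force: 0.7
```

carry_out --targets '[{"tx": 0,"ty": 1,"tz": 0,"wx": 0,"wy": 0,"wz": 0},{"tx": 0,"ty": 2,"tz": 0,"wx": 0,"wy": 0,"wz": 0},{"tx": 0,"ty": 2,"tz": 0,"wx": 0,"wy": 0,"wz": 0},{"tx": 0,"ty": 2,"tz": 0,"wx": 0,"wy": 0,"wz": 0}]'

```text
time: 5.78
tool_pos: [0.3911, -0.2195, 0.0576]
orientation: [[-0.181, 0.984, -0.001], [0.984, 0.181, 0.0], [0.0, -0.001, -1.0]]
force: [-4.1, -0.8, 1.3]
gripper_width: 0.0005
gripper_force: 1.7
```

carry_out --targets '[{"tx": 0.8,"ty": 4.6,"tz": 0,"wx": 0,"wy": 0,"wz": 0.05},{"tx": 1.7,"ty": 9.3,"tz": 0,"wx": 0,"wy": 0,"wz": 0.1},{"tx": 2.2,"ty": 14,"tz": 0,"wx": 0,"wy": 0,"wz": 0.15},{"tx": 2.4,"ty": 18.7,"tz": 0,"wx": 0,"wy": 0,"wz": 0.2},{"tx": 2.4,"ty": 18.7,"tz": 0,"wx": 0,"wy": 0,"wz": 0.2},{"tx": 2.4,"ty": 18.7,"tz": 0,"wx": 0,"wy": 0,"wz": 0.2},{"tx": 2.4,"ty": 18.7,"tz": 0,"wx": 0,"wy": 0,"wz": 0.2}]'

```text
time: 6.37
tool_pos: [0.4084, -0.2144, 0.0576]
orientation: [[0.019, 1.0, -0.002], [1.0, -0.019, -0.0], [-0.001, -0.002, -1.0]]
force: [-5.0, -2.9, 0.7]
gripper_width: 0.0003
gripper_force: 2.3
```

carry_out --targets '[{"tx": 0,"ty": 1,"tz": 0,"wx": 0,"wy": 0,"wz": 0.01},{"tx": 0,"ty": 2,"tz": 0,"wx": 0,"wy": 0,"wz": 0.02},{"tx": 0,"ty": 2,"tz": 0,"wx": 0,"wy": 0,"wz": 0.02},{"tx": 0,"ty": 2,"tz": 0,"wx": 0,"wy": 0,"wz": 0.02}]'

```text
time: 6.7
tool_pos: [0.4101, -0.2141, 0.0576]
orientation: [[0.038, 0.999, -0.002], [0.999, -0.038, 0.0], [-0.0, -0.002, -1.0]]
force: [-5.1, -2.5, 1.1]
gripper_width: 0.0004
gripper_force: 2.4
```

carry_out --targets '[{"tx": 0,"ty": 1,"tz": 0,"wx": 0,"wy": 0,"wz": 0.01},{"tx": 0,"ty": 2,"tz": 0,"wx": 0,"wy": 0,"wz": 0.02},{"tx": 0,"ty": 2,"tz": 0,"wx": 0,"wy": 0,"wz": 0.02},{"tx": 0,"ty": 2,"tz": 0,"wx": 0,"wy": 0,"wz": 0.02}]'

```text
time: 7.03
tool_pos: [0.4115, -0.2139, 0.0576]
orientation: [[0.058, 0.998, -0.003], [0.998, -0.058, 0.001], [0.001, -0.004, -1.0]]
force: [-5.2, -2.0, 1.1]
gripper_width: 0.0005
gripper_force: 2.9
```

carry_out --targets '[{"tx": 0,"ty": 1,"tz": 0,"wx": 0,"wy": 0,"wz": 0.01},{"tx": 0,"ty": 2,"tz": 0,"wx": 0,"wy": 0,"wz": 0.02},{"tx": 0,"ty": 2,"tz": 0,"wx": 0,"wy": 0,"wz": 0.02},{"tx": 0,"ty": 2,"tz": 0,"wx": 0,"wy": 0,"wz": 0.02}]'

```text
time: 7.37
tool_pos: [0.4116, -0.2135, 0.0576]
orientation: [[0.079, 0.997, -0.007], [0.997, -0.079, 0.002], [0.001, -0.007, -1.0]]
force: [-7.9, -0.6, 4.3]
gripper_width: 0.0003
gripper_force: 4.4
```

carry_out --targets '[{"tx": 0,"ty": 1,"tz": 0,"wx": 0,"wy": 0,"wz": 0.01},{"tx": 0,"ty": 2,"tz": 0,"wx": 0,"wy": 0,"wz": 0.02},{"tx": 0,"ty": 2,"tz": 0,"wx": 0,"wy": 0,"wz": 0.02},{"tx": 0,"ty": 2,"tz": 0,"wx": 0,"wy": 0,"wz": 0.02}]'

```text
time: 7.7
tool_pos: [0.4118, -0.2132, 0.0576]
orientation: [[0.099, 0.995, -0.01], [0.995, -0.099, 0.003], [0.002, -0.01, -1.0]]
force: [-11.6, -0.8, 6.6]
gripper_width: 0.0005
gripper_force: 5.9
```

Lever A stops firmly at about 0.25 rad (position stalls, force rises to about 11 N). I'll ease a little and hold.

carry_out --targets '[{"tx": 0,"ty": -1,"tz": 0,"wx": 0,"wy": 0,"wz": -0.02},{"tx": 0,"ty": -1,"tz": 0,"wx": 0,"wy": 0,"wz": -0.03},{"tx": 0,"ty": -1,"tz": 0,"wx": 0,"wy": 0,"wz": -0.03},{"tx": 0,"ty": -1,"tz": 0,"wx": 0,"wy": 0,"wz": -0.03},{"tx": 0,"ty": -1,"tz": 0,"wx": 0,"wy": 0,"wz": -0.03},{"tx": 0,"ty": -1,"tz": 0,"wx": 0,"wy": 0,"wz": -0.03},{"tx": 0,"ty": -1,"tz": 0,"wx": 0,"wy": 0,"wz": -0.03},{"tx": 0,"ty": -1,"tz": 0,"wx": 0,"wy": 0,"wz": -0.03},{"tx": 0,"ty": -1,"tz": 0,"wx": 0,"wy": 0,"wz": -0.03},{"tx": 0,"ty": -1,"tz": 0,"wx": 0,"wy": 0,"wz": -0.03},{"tx": 0,"ty": -1,"tz": 0,"wx": 0,"wy": 0,"wz": -0.03},{"tx": 0,"ty": -1,"tz": 0,"wx": 0,"wy": 0,"wz": -0.03}]'

```text
time: 8.7
tool_pos: [0.4117, -0.2136, 0.0576]
orientation: [[0.069, 0.998, -0.008], [0.998, -0.069, 0.002], [0.002, -0.008, -1.0]]
force: [-10.2, -1.2, 4.5]
gripper_width: 0.0003
gripper_force: 5.2
```

```bash
python3 - <<'E'
from h import *
from cell import env
for n in("scene","top"):
    s=env.snapshot(n);u=(270,240,430,360) if n=="scene" else (310,225,470,345)
    cv2.imwrite(f"pics/{n}2.png",cv2.resize(s["image"][u[1]:u[3],u[0]:u[2],::-1],None,fx=5,fy=5,interpolation=cv2.INTER_CUBIC))
s=env.state();print(s["joint_pos"],s["tool_pos"],s["orientation"].round(3).tolist(),s["force"])
E
```

```text
[ 0.34565445  0.83735719  0.0539881   2.17258347 -0.27128467  0.14615991
  0.58109609] [ 0.41161724 -0.21367628  0.05758049] [[0.07, 0.998, -0.008], [0.998, -0.07, 0.002], [0.002, -0.008, -1.0]] [-11.33400915  -1.94605287   4.98241133]
```

View pics/scene2.png

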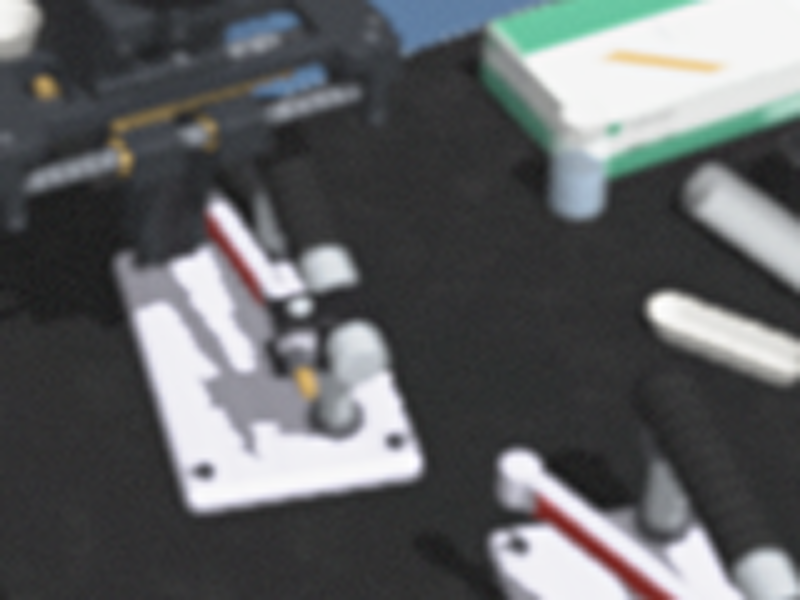

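Lever A is pressed by the fingers, which are on the red outer side, and the blade is clear of the black grip. I'll let it go, back off, lift, and move to B.

```bash
python3 - <<'E'
from h import *
import numpy as np
from cell import env
s=env.snapshot("scene");P,ray=cloud(s);im=s["image"].astype(int)
R=np.zeros((480,640),bool);R[275:305,305:330]=1
red=R&(im[...,0]>im[...,1]+40)&(im[...,0]>im[...,2]+40)
l=cv2.fitLine(onplane(s,ray,red,.075).astype(np.float32),cv2.DIST_L2,0,.01,.01).ravel();print(np.degrees(np.arctan2(l[1],l[0])),red.sum())
s=env.state()
for p,a in(((.35,-.215,.058),5),((.35,-.215,.13),10),((.4208,-.453,.13),10),((.4208,-.453,.058),10)): print(rel(s["tool_pos"],s["orientation"],p,a))
E
```

```text
84.925995 34
(array([ -5.6, -61.4,   0.1]), array([-0.0082, -0.0023, -0.1568]))
(array([ -5.5, -62. , -71.9]), array([-0.0081, -0.0027, -0.2441]))
(array([-238. ,   25.2,  -73. ]), array([-0.0081, -0.0027, -0.2441]))
(array([-238.1,   25.8,   -1. ]), array([-0.0081, -0.0027, -0.2441]))
```

carry_out --targets '[{"tx": -1,"ty": -10,"tz": 0,"wx": 0,"wy": 0,"wz": -0.1},{"tx": -2,"ty": -20,"tz": 0,"wx": 0,"wy": 0,"wz": -0.2},{"tx": -4,"ty": -35,"tz": 0,"wx": 0,"wy": 0,"wz": -0.24},{"tx": -5,"ty": -64,"tz": 0,"wx": 0,"wy": 0,"wz": -0.24},{"tx": -5,"ty": -64,"tz": -35,"wx": 0,"wy": 0,"wz": -0.24},{"tx": -5,"ty": -64,"tz": -72,"wx": 0,"wy": 0,"wz": -0.24},{"tx": -45,"ty": -50,"tz": -72,"wx": 0,"wy": 0,"wz": -0.24},{"tx": -80,"ty": -40,"tz": -72,"wx": 0,"wy": 0,"wz": -0.24},{"tx": -120,"ty": -25,"tz": -72,"wx": 0,"wy": 0,"wz": -0.24},{"tx": -160,"ty": -10,"tz": -72,"wx": 0,"wy": 0,"wz": -0.24},{"tx": -200,"ty": 5,"tz": -72,"wx": 0,"wy": 0,"wz": -0.24},{"tx": -238,"ty": 22,"tz": -72,"wx": 0,"wy": 0,"wz": -0.24},{"tx": -238,"ty": 22,"tz": -72,"wx": 0,"wy": 0,"wz": -0.24},{"tx": -238,"ty": 22,"tz": -72,"wx": 0,"wy": 0,"wz": -0.24},{"tx": -238,"ty": 22,"tz": -72,"wx": 0,"wy": 0,"wz": -0.24}]'

```text
time: 10.1
tool_pos: [0.4228, -0.4517, 0.1292]
orientation: [[-0.172, 0.985, 0.0], [0.985, 0.172, 0.002], [0.002, 0.001, -1.0]]
force: [-0.5, 1.3, -1.0]
gripper_width: 0.0006
gripper_force: 0.0
```

```bash
python3 - <<'E'
from h import *
from cell import env
s=env.snapshot("scene");P,ray=cloud(s);im=s["image"].astype(int)
for b in((285,265,340,345),(362,325,420,412)):
    R=np.zeros((480,640),bool);R[b[1]:b[3],b[0]:b[2]]=1
    red=R&(im[...,0]>im[...,1]+40)&(im[...,0]>im[...,2]+40)
    l=cv2.fitLine(onplane(s,ray,red,.075).astype(np.float32),cv2.DIST_L2,0,.01,.01).ravel();print(np.degrees(np.arctan2(l[1],l[0])),red.sum(),l)
s=env.state();print(s["tool_pos"],s["orientation"].round(3))
print(rel(s["tool_pos"],s["orientation"],(.4208,-.453,.058),10))
s=env.snapshot("top")
cv2.imwrite("pics/t3.png",cv2.resize(s["image"][210:310,330:490,::-1],None,fx=5,fy=5,interpolation=cv2.INTER_CUBIC))
E
```

```text
-80.69331 82 [ 0.16171893 -0.98683685  0.40931886 -0.2379927 ]
-79.935905 125 [ 0.17474966 -0.9846129   0.46199682 -0.4710824 ]
[ 0.4225887  -0.45087211  0.12924618] [[-0.173  0.985 -0.   ]
 [ 0.985  0.173  0.002]
 [ 0.002  0.    -1.   ]]
(array([-2. , -2.1, 71.2]), array([ 0.0001, -0.0024, -0.0005]))
```

View pics/t3.png

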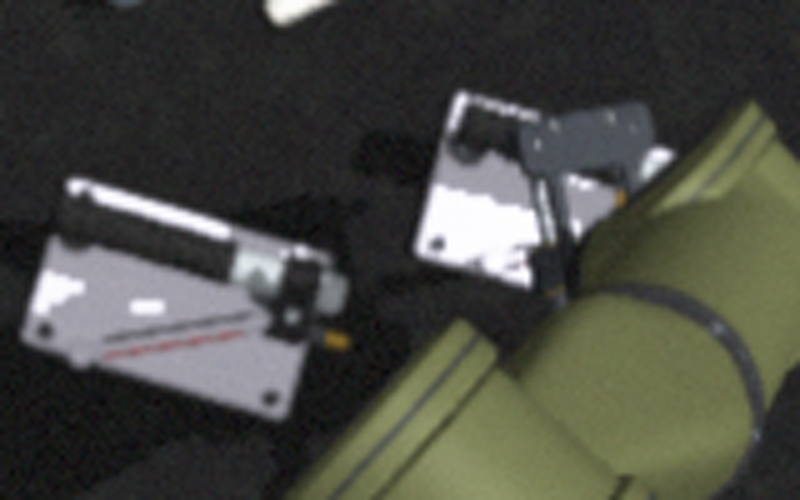

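Lever A has sprung back (left stand). The gripper is beside B, high up. Next I descend and approach.

carry_out --targets '[{"tx": -2,"ty": -2,"tz": 35,"wx": 0,"wy": 0,"wz": 0},{"tx": -2,"ty": -2,"tz": 71,"wx": 0,"wy": 0,"wz": 0},{"tx": -2,"ty": 4,"tz": 71,"wx": 0,"wy": 0,"wz": 0},{"tx": -2,"ty": 10,"tz": 71,"wx": 0,"wy": 0,"wz": 0},{"tx": -2,"ty": 13,"tz": 71,"wx": 0,"wy": 0,"wz": 0},{"tx": -2,"ty": 13,"tz": 71,"wx": 0,"wy": 0,"wz": 0},{"tx": -2,"ty": 13,"tz": 71,"wx": 0,"wy": 0,"wz": 0}]'

```text
time: 10.78
tool_pos: [0.4372, -0.4532, 0.0608]
orientation: [[-0.172, 0.985, 0.003], [0.985, 0.172, -0.002], [-0.003, 0.002, -1.0]]
force: [0.6, -0.8, -0.4]
gripper_width: 0.0007
gripper_force: 0.0
```

carry_out --targets '[{"tx": 0,"ty": 1,"tz": 0,"wx": 0,"wy": 0,"wz": 0},{"tx": 0,"ty": 2,"tz": 0,"wx": 0,"wy": 0,"wz": 0},{"tx": 0,"ty": 3,"tz": 0,"wx": 0,"wy": 0,"wz": 0},{"tx": 0,"ty": 3,"tz": 0,"wx": 0,"wy": 0,"wz": 0}]'

```text
time: 11.12
tool_pos: [0.4388, -0.4523, 0.059]
orientation: [[-0.171, 0.985, 0.001], [0.985, 0.171, -0.0], [-0.0, 0.0, -1.0]]
force: [-0.3, -0.1, 0.0]
gripper_width: 0.0005
gripper_force: 0.0
```

carry_out --targets '[{"tx": 0,"ty": 1,"tz": 0,"wx": 0,"wy": 0,"wz": 0},{"tx": 0,"ty": 2,"tz": 0,"wx": 0,"wy": 0,"wz": 0},{"tx": 0,"ty": 2,"tz": 0,"wx": 0,"wy": 0,"wz": 0},{"tx": 0,"ty": 2,"tz": 0,"wx": 0,"wy": 0,"wz": 0}]'

```text
time: 11.45
tool_pos: [0.4406, -0.4518, 0.0586]
orientation: [[-0.171, 0.985, -0.0], [0.985, 0.171, 0.0], [0.0, -0.0, -1.0]]
force: [0.2, 0.6, 0.4]
gripper_width: 0.0004
gripper_force: 0.0
```

carry_out --targets '[{"tx": 0,"ty": 1,"tz": 0,"wx": 0,"wy": 0,"wz": 0},{"tx": 0,"ty": 2,"tz": 0,"wx": 0,"wy": 0,"wz": 0},{"tx": 0,"ty": 2,"tz": 0,"wx": 0,"wy": 0,"wz": 0},{"tx": 0,"ty": 2,"tz": 0,"wx": 0,"wy": 0,"wz": 0}]'

```text
time: 11.78
tool_pos: [0.4414, -0.4517, 0.0585]
orientation: [[-0.171, 0.985, -0.002], [0.985, 0.171, 0.0], [0.001, -0.002, -1.0]]
force: [-2.9, -1.4, 1.4]
gripper_width: 0.0006
gripper_force: 1.4
```

carry_out --targets '[{"tx": 0.8,"ty": 5,"tz": 0,"wx": 0,"wy": 0,"wz": 0.05},{"tx": 1.7,"ty": 10,"tz": 0,"wx": 0,"wy": 0,"wz": 0.1},{"tx": 2.2,"ty": 15,"tz": 0,"wx": 0,"wy": 0,"wz": 0.15},{"tx": 2.4,"ty": 19.7,"tz": 0,"wx": 0,"wy": 0,"wz": 0.2},{"tx": 2.4,"ty": 21.6,"tz": 0,"wx": 0,"wy": 0,"wz": 0.22},{"tx": 2.4,"ty": 21.6,"tz": 0,"wx": 0,"wy": 0,"wz": 0.22},{"tx": 2.4,"ty": 21.6,"tz": 0,"wx": 0,"wy": 0,"wz": 0.22}]'

```text
time: 12.37
tool_pos: [0.4618, -0.4461, 0.0585]
orientation: [[0.048, 0.999, -0.002], [0.999, -0.048, -0.0], [-0.0, -0.002, -1.0]]
force: [-4.9, -1.8, -0.2]
gripper_width: 0.0002
gripper_force: 2.4
```

carry_out --targets '[{"tx": 0,"ty": 1.5,"tz": 0,"wx": 0,"wy": 0,"wz": 0.015},{"tx": 0,"ty": 3,"tz": 0,"wx": 0,"wy": 0,"wz": 0.03},{"tx": 0,"ty": 4,"tz": 0,"wx": 0,"wy": 0,"wz": 0.04},{"tx": 0,"ty": 4,"tz": 0,"wx": 0,"wy": 0,"wz": 0.04},{"tx": 0,"ty": 4,"tz": 0,"wx": 0,"wy": 0,"wz": 0.04}]'

```text
time: 12.78
tool_pos: [0.4656, -0.4456, 0.0585]
orientation: [[0.088, 0.996, -0.003], [0.996, -0.088, 0.001], [0.001, -0.003, -1.0]]
force: [-5.4, 0.8, 1.2]
gripper_width: 0.0002
gripper_force: 2.6
```

carry_out --targets '[{"tx": 0,"ty": 1.5,"tz": 0,"wx": 0,"wy": 0,"wz": 0.015},{"tx": 0,"ty": 3,"tz": 0,"wx": 0,"wy": 0,"wz": 0.03},{"tx": 0,"ty": 3,"tz": 0,"wx": 0,"wy": 0,"wz": 0.03},{"tx": 0,"ty": 3,"tz": 0,"wx": 0,"wy": 0,"wz": 0.03}]'

```text
time: 13.12
tool_pos: [0.4685, -0.4454, 0.0585]
orientation: [[0.117, 0.993, -0.003], [0.993, -0.117, 0.002], [0.002, -0.003, -1.0]]
force: [-5.1, 1.0, 2.8]
gripper_width: 0.0006
gripper_force: 2.9
```

carry_out --targets '[{"tx": 0.5,"ty": 2.3,"tz": 0,"wx": 0,"wy": 0,"wz": 0.025},{"tx": 1,"ty": 4.6,"tz": 0,"wx": 0,"wy": 0,"wz": 0.05},{"tx": 1.4,"ty": 7,"tz": 0,"wx": 0,"wy": 0,"wz": 0.075},{"tx": 1.7,"ty": 9.3,"tz": 0,"wx": 0,"wy": 0,"wz": 0.1},{"tx": 1.7,"ty": 9.3,"tz": 0,"wx": 0,"wy": 0,"wz": 0.1},{"tx": 1.7,"ty": 9.3,"tz": 0,"wx": 0,"wy": 0,"wz": 0.1}]'

```text
time: 13.62
tool_pos: [0.4775, -0.445, 0.0585]
orientation: [[0.216, 0.976, -0.004], [0.976, -0.216, 0.002], [0.001, -0.004, -1.0]]
force: [-6.8, 0.2, 3.4]
gripper_width: 0.0003
gripper_force: 3.3
```

carry_out --targets '[{"tx": 0.4,"ty": 1.5,"tz": 0,"wx": 0,"wy": 0,"wz": 0.015},{"tx": 0.6,"ty": 3,"tz": 0,"wx": 0,"wy": 0,"wz": 0.03},{"tx": 0.6,"ty": 3,"tz": 0,"wx": 0,"wy": 0,"wz": 0.03},{"tx": 0.6,"ty": 3,"tz": 0,"wx": 0,"wy": 0,"wz": 0.03}]'

```text
time: 13.95
tool_pos: [0.4803, -0.4451, 0.0585]
orientation: [[0.246, 0.969, -0.004], [0.969, -0.246, 0.002], [0.001, -0.004, -1.0]]
force: [-7.5, 1.4, 3.3]
gripper_width: 0.0003
gripper_force: 3.4
```

carry_out --targets '[{"tx": 0.2,"ty": 1,"tz": 0,"wx": 0,"wy": 0,"wz": 0.01},{"tx": 0.4,"ty": 2,"tz": 0,"wx": 0,"wy": 0,"wz": 0.02},{"tx": 0.4,"ty": 2,"tz": 0,"wx": 0,"wy": 0,"wz": 0.02},{"tx": 0.4,"ty": 2,"tz": 0,"wx": 0,"wy": 0,"wz": 0.02}]'

```text
time: 14.28
tool_pos: [0.4815, -0.445, 0.0585]
orientation: [[0.265, 0.964, -0.005], [0.964, -0.265, 0.002], [0.001, -0.006, -1.0]]
force: [-7.4, 0.1, 4.3]
gripper_width: 0.0006
gripper_force: 4.2
```

carry_out --targets '[{"tx": 0,"ty": 1,"tz": 0,"wx": 0,"wy": 0,"wz": 0.01},{"tx": 0,"ty": 2,"tz": 0,"wx": 0,"wy": 0,"wz": 0.01},{"tx": 0,"ty": 2,"tz": 0,"wx": 0,"wy": 0,"wz": 0.01},{"tx": 0,"ty": 2,"tz": 0,"wx": 0,"wy": 0,"wz": 0.01},{"tx": 0,"ty": 2,"tz": 0,"wx": 0,"wy": 0,"wz": 0.01}]'

```text
time: 14.7
tool_pos: [0.4818, -0.4449, 0.0584]
orientation: [[0.275, 0.961, -0.008], [0.961, -0.275, 0.004], [0.002, -0.009, -1.0]]
force: [-10.8, 2.0, 7.3]
gripper_width: 0.0004
gripper_force: 6.1
```

carry_out --targets '[{"tx": 0,"ty": 1,"tz": 0,"wx": 0,"wy": 0,"wz": 0},{"tx": 0,"ty": 1,"tz": 0,"wx": 0,"wy": 0,"wz": 0},{"tx": 0,"ty": 1,"tz": 0,"wx": 0,"wy": 0,"wz": 0},{"tx": 0,"ty": 1,"tz": 0,"wx": 0,"wy": 0,"wz": 0}]'

```text
time: 15.03
tool_pos: [0.4817, -0.4449, 0.0584]
orientation: [[0.276, 0.961, -0.01], [0.961, -0.275, 0.005], [0.003, -0.011, -1.0]]
force: [-12.6, 3.2, 8.8]
gripper_width: 0.0003
gripper_force: 7.1
```

B has gone to the end (about 0.46 rad), so it is the worn one. I'll hold, then look.

carry_out --targets '[{"tx": 0,"ty": -0.5,"tz": 0,"wx": 0,"wy": 0,"wz": 0},{"tx": 0,"ty": -0.5,"tz": 0,"wx": 0,"wy": 0,"wz": 0},{"tx": 0,"ty": -0.5,"tz": 0,"wx": 0,"wy": 0,"wz": 0},{"tx": 0,"ty": -0.5,"tz": 0,"wx": 0,"wy": 0,"wz": 0},{"tx": 0,"ty": -0.5,"tz": 0,"wx": 0,"wy": 0,"wz": 0},{"tx": 0,"ty": -0.5,"tz": 0,"wx": 0,"wy": 0,"wz": 0},{"tx": 0,"ty": -0.5,"tz": 0,"wx": 0,"wy": 0,"wz": 0},{"tx": 0,"ty": -0.5,"tz": 0,"wx": 0,"wy": 0,"wz": 0},{"tx": 0,"ty": -0.5,"tz": 0,"wx": 0,"wy": 0,"wz": 0},{"tx": 0,"ty": -0.5,"tz": 0,"wx": 0,"wy": 0,"wz": 0},{"tx": 0,"ty": -0.5,"tz": 0,"wx": 0,"wy": 0,"wz": 0}]'

```text
time: 15.95
tool_pos: [0.4818, -0.4449, 0.0584]
orientation: [[0.275, 0.961, -0.009], [0.961, -0.275, 0.005], [0.002, -0.01, -1.0]]
force: [-11.9, 3.7, 7.9]
gripper_width: 0.0001
gripper_force: 6.6
```

```bash
python3 - <<'E'
from h import *
from cell import env
s=env.snapshot("scene");P,ray=cloud(s);im=s["image"].astype(int)
b=(362,325,425,412);R=np.zeros((480,640),bool);R[b[1]:b[3],b[0]:b[2]]=1
red=R&(im[...,0]>im[...,1]+40)&(im[...,0]>im[...,2]+40)
if red.sum()>8:
    l=cv2.fitLine(onplane(s,ray,red,.075).astype(np.float32),cv2.DIST_L2,0,.01,.01).ravel();print(np.degrees(np.arctan2(l[1],l[0])),red.sum(),l)
cv2.imwrite("pics/s4.png",cv2.resize(s["image"][300:420,340:500,::-1],None,fx=5,fy=5,interpolation=cv2.INTER_CUBIC))
s=env.state()
for p,a in(((.41,-.425,.058),10),((.39,-.425,.13),10),((.363,-.2245,.13),10),((.363,-.2245,.058),10)): print(rel(s["tool_pos"],s["orientation"],p,a))
E
```

```text
75.7879 29 [ 0.24551196  0.96939355  0.48867428 -0.4796547 ]
(array([ -0.6, -74.4,   1.2]), array([-0.0091, -0.0045, -0.4536]))
(array([ -6. , -94.4, -70.7]), array([-0.0091, -0.0045, -0.4536]))
(array([ 179.3, -175.6,  -69.4]), array([-0.0091, -0.0045, -0.4536]))
(array([ 179.2, -174.9,    2.6]), array([-0.0091, -0.0045, -0.4536]))
```

View pics/s4.png

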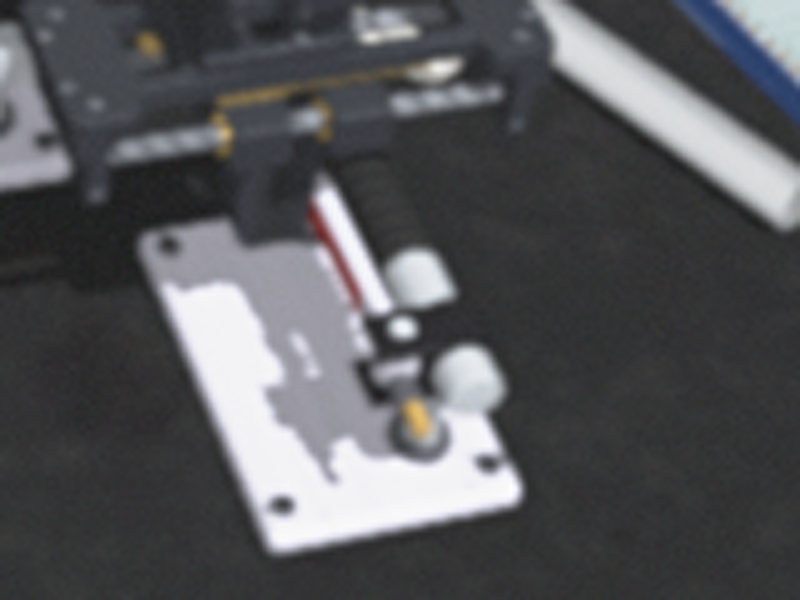

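Lever B lies parallel along the black grip (75.8°, the same as the bar), with the fingers only on its red outer side. B is worn and A is sound, so I release B and return to A.

carry_out --targets '[{"tx": -2,"ty": -10,"tz": 0,"wx": 0,"wy": 0,"wz": -0.1},{"tx": -5,"ty": -20,"tz": 0,"wx": 0,"wy": 0,"wz": -0.2},{"tx": -9,"ty": -30,"tz": 0,"wx": 0,"wy": 0,"wz": -0.3},{"tx": -14,"ty": -45,"tz": 0,"wx": 0,"wy": 0,"wz": -0.4},{"tx": -12,"ty": -80,"tz": 0,"wx": 0,"wy": 0,"wz": -0.454},{"tx": -8,"ty": -98,"tz": -20,"wx": 0,"wy": 0,"wz": -0.454},{"tx": -6,"ty": -98,"tz": -50,"wx": 0,"wy": 0,"wz": -0.454},{"tx": -6,"ty": -98,"tz": -70,"wx": 0,"wy": 0,"wz": -0.454},{"tx": 30,"ty": -114,"tz": -70,"wx": 0,"wy": 0,"wz": -0.454},{"tx": 67,"ty": -130,"tz": -70,"wx": 0,"wy": 0,"wz": -0.454},{"tx": 104,"ty": -147,"tz": -70,"wx": 0,"wy": 0,"wz": -0.454},{"tx": 142,"ty": -163,"tz": -70,"wx": 0,"wy": 0,"wz": -0.454},{"tx": 179,"ty": -179,"tz": -70,"wx": 0,"wy": 0,"wz": -0.454},{"tx": 179,"ty": -179,"tz": -70,"wx": 0,"wy": 0,"wz": -0.454},{"tx": 179,"ty": -179,"tz": -70,"wx": 0,"wy": 0,"wz": -0.454},{"tx": 179,"ty": -179,"tz": -70,"wx": 0,"wy": 0,"wz": -0.454}]'

```text
time: 17.33
tool_pos: [0.3659, -0.2254, 0.129]
orientation: [[-0.177, 0.984, 0.003], [0.984, 0.177, -0.001], [-0.001, 0.003, -1.0]]
force: [0.1, 0.0, 0.4]
gripper_width: 0.0003
gripper_force: 0.0
```

```bash
python3 - <<'E'
from h import *
from cell import env
s=env.snapshot("scene");P,ray=cloud(s);im=s["image"].astype(int)
b=(362,325,420,412);R=np.zeros((480,640),bool);R[b[1]:b[3],b[0]:b[2]]=1
red=R&(im[...,0]>im[...,1]+40)&(im[...,0]>im[...,2]+40)
l=cv2.fitLine(onplane(s,ray,red,.075).astype(np.float32),cv2.DIST_L2,0,.01,.01).ravel();print(np.degrees(np.arctan2(l[1],l[0])),red.sum(),l)
s=env.state();print(s["tool_pos"],s["force"])
for p,a in(((.365,-.2245,.0578),10.4),((.387,-.2203,.0578),10.4)): print(rel(s["tool_pos"],s["orientation"],p,a))
E
```

```text
-80.11157 122 [ 0.17173007 -0.985144    0.461895   -0.47074944]
[ 0.36570415 -0.22624062  0.1288874 ] [ 0.20145789 -0.00607823  0.36783734]
(array([ 2. , -0.6, 71.1]), array([ 0.0023,  0.0019, -0.0058]))
(array([ 2.3, 21.8, 71.1]), array([ 0.0023,  0.0019, -0.0058]))
```

B is back to free. Next I descend at A and press it: contact at TCP x≈0.390, stop at x≈0.4117.

carry_out --targets '[{"tx": 2,"ty": -1,"tz": 35,"wx": 0,"wy": 0,"wz": 0},{"tx": 2,"ty": -1,"tz": 71,"wx": 0,"wy": 0,"wz": 0},{"tx": 2,"ty": -1,"tz": 71,"wx": 0,"wy": 0,"wz": 0},{"tx": 2,"ty": 7,"tz": 71,"wx": 0,"wy": 0,"wz": 0},{"tx": 2,"ty": 14,"tz": 71,"wx": 0,"wy": 0,"wz": 0},{"tx": 2,"ty": 19,"tz": 71,"wx": 0,"wy": 0,"wz": 0},{"tx": 2,"ty": 22,"tz": 71,"wx": 0,"wy": 0,"wz": 0},{"tx": 2,"ty": 24,"tz": 71,"wx": 0,"wy": 0,"wz": 0},{"tx": 2,"ty": 24,"tz": 71,"wx": 0,"wy": 0,"wz": 0},{"tx": 2,"ty": 24,"tz": 71,"wx": 0,"wy": 0,"wz": 0}]'

```text
time: 18.22
tool_pos: [0.3879, -0.2189, 0.0583]
orientation: [[-0.175, 0.985, 0.001], [0.985, 0.175, -0.001], [-0.001, 0.001, -1.0]]
force: [0.1, -0.2, 0.2]
gripper_width: 0.0005
gripper_force: 0.0
```

carry_out --targets '[{"tx": 0.8,"ty": 5.6,"tz": 0,"wx": 0,"wy": 0,"wz": 0.05},{"tx": 1.7,"ty": 10.3,"tz": 0,"wx": 0,"wy": 0,"wz": 0.1},{"tx": 2.2,"ty": 15,"tz": 0,"wx": 0,"wy": 0,"wz": 0.15},{"tx": 2.4,"ty": 19.7,"tz": 0,"wx": 0,"wy": 0,"wz": 0.2},{"tx": 2.5,"ty": 21.6,"tz": 0,"wx": 0,"wy": 0,"wz": 0.22},{"tx": 2.5,"ty": 21.6,"tz": 0,"wx": 0,"wy": 0,"wz": 0.22},{"tx": 2.5,"ty": 21.6,"tz": 0,"wx": 0,"wy": 0,"wz": 0.22}]'

```text
time: 18.8
tool_pos: [0.4071, -0.2129, 0.0578]
orientation: [[0.044, 0.999, -0.002], [0.999, -0.044, -0.0], [-0.0, -0.002, -1.0]]
force: [-3.5, -2.4, 2.0]
gripper_width: 0.0006
gripper_force: 2.1
```

carry_out --targets '[{"tx": 0,"ty": 1.5,"tz": 0,"wx": 0,"wy": 0,"wz": 0.01},{"tx": 0,"ty": 3,"tz": 0,"wx": 0,"wy": 0,"wz": 0.02},{"tx": 0,"ty": 4,"tz": 0,"wx": 0,"wy": 0,"wz": 0.03},{"tx": 0,"ty": 4,"tz": 0,"wx": 0,"wy": 0,"wz": 0.03},{"tx": 0,"ty": 4,"tz": 0,"wx": 0,"wy": 0,"wz": 0.03}]'

```text
time: 19.22
tool_pos: [0.4117, -0.2124, 0.0577]
orientation: [[0.074, 0.997, -0.001], [0.997, -0.074, 0.001], [0.001, -0.001, -1.0]]
force: [-6.0, -1.9, 4.2]
gripper_width: 0.0005
gripper_force: 2.8
```

carry_out --targets '[{"tx": 0,"ty": 1,"tz": 0,"wx": 0,"wy": 0,"wz": 0},{"tx": 0,"ty": 2,"tz": 0,"wx": 0,"wy": 0,"wz": 0},{"tx": 0,"ty": 2,"tz": 0,"wx": 0,"wy": 0,"wz": 0},{"tx": 0,"ty": 2,"tz": 0,"wx": 0,"wy": 0,"wz": 0}]'

```text
time: 19.55
tool_pos: [0.4118, -0.2124, 0.0577]
orientation: [[0.075, 0.997, -0.004], [0.997, -0.075, 0.002], [0.001, -0.004, -1.0]]
force: [-7.7, -2.1, 6.0]
gripper_width: 0.0005
gripper_force: 4.4
```

carry_out --targets '[{"tx": 0,"ty": 1,"tz": 0,"wx": 0,"wy": 0,"wz": 0},{"tx": 0,"ty": 1,"tz": 0,"wx": 0,"wy": 0,"wz": 0},{"tx": 0,"ty": 1,"tz": 0,"wx": 0,"wy": 0,"wz": 0},{"tx": 0,"ty": 1,"tz": 0,"wx": 0,"wy": 0,"wz": 0}]'

```text
time: 19.88
tool_pos: [0.4119, -0.2124, 0.0577]
orientation: [[0.076, 0.997, -0.006], [0.997, -0.076, 0.002], [0.002, -0.006, -1.0]]
force: [-9.6, -2.1, 6.9]
gripper_width: 0.0005
gripper_force: 5.2
```

carry_out --targets '[{"tx": 0,"ty": 0.5,"tz": 0,"wx": 0,"wy": 0,"wz": 0},{"tx": 0,"ty": 0.5,"tz": 0,"wx": 0,"wy": 0,"wz": 0},{"tx": 0,"ty": 0.5,"tz": 0,"wx": 0,"wy": 0,"wz": 0},{"tx": 0,"ty": 0.5,"tz": 0,"wx": 0,"wy": 0,"wz": 0},{"tx": 0,"ty": 0.5,"tz": 0,"wx": 0,"wy": 0,"wz": 0},{"tx": 0,"ty": 0.5,"tz": 0,"wx": 0,"wy": 0,"wz": 0},{"tx": 0,"ty": 0.5,"tz": 0,"wx": 0,"wy": 0,"wz": 0},{"tx": 0,"ty": 0.5,"tz": 0,"wx": 0,"wy": 0,"wz": 0},{"tx": 0,"ty": 0.5,"tz": 0,"wx": 0,"wy": 0,"wz": 0},{"tx": 0,"ty": 0.5,"tz": 0,"wx": 0,"wy": 0,"wz": 0},{"tx": 0,"ty": 0.5,"tz": 0,"wx": 0,"wy": 0,"wz": 0},{"tx": 0,"ty": 0.5,"tz": 0,"wx": 0,"wy": 0,"wz": 0}]'

```text
time: 20.88
tool_pos: [0.4119, -0.2124, 0.0577]
orientation: [[0.076, 0.997, -0.006], [0.997, -0.076, 0.002], [0.002, -0.007, -1.0]]
force: [-10.7, -2.9, 7.2]
gripper_width: 0.0004
gripper_force: 5.6
```

```bash
python3 - <<'E'
from h import *
from cell import env
s=env.snapshot("scene");P,ray=cloud(s);im=s["image"].astype(int)
ok=[]
for b in((305,275,330,305),(362,325,420,412)):
    R=np.zeros((480,640),bool);R[b[1]:b[3],b[0]:b[2]]=1
    red=R&(im[...,0]>im[...,1]+40)&(im[...,0]>im[...,2]+40)
    l=cv2.fitLine(onplane(s,ray,red,.075).astype(np.float32),cv2.DIST_L2,0,.01,.01).ravel();a=np.degrees(np.arctan2(l[1],l[0]))%180;print(a,red.sum());ok.append(a)
s=env.state();print(s["tool_pos"],s["force"])
if abs(ok[0]-85.2)<3 and abs(ok[1]-100)<2 and s["force"][0]<-6: print(env.sign_off())
E
```

```text
84.76025 33
99.87328 122
[ 0.41188463 -0.21238123  0.05768137] [-10.78559496  -1.52193348   8.05825012]
the job is handed in; nothing more can be done
None
```

The job is handed in: the stand nearer the furnace (taken as unit A) has the sound lever, now held against its stop at about 11 N; the other stand's lever is worn, came right in to its bar, and is let go.

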